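Raise the copy-stand camera over a drawing and hold it for clamping

TASK

The clamp screw of the little copy stand is slack: take the sliding post that carries the camera, draw it slowly straight up out of its column until the groove turned round the post stands about a centimetre above the collar, and swing the arm so that the camera is over the middle of the drawing sheet. Do not pull the post right out, do not drag or lift the stand, and leave the things around it where they are. Finish while still holding the post steady there, so that I can tighten the clamp: it would sink back if you let go.

Things in the scene. Friction and masses are not known exactly. Their poses are not given: they have to be found in the camera images.
- stand: copy stand, loose on the table, 3.2 kg: grey baseboard 295 x 240 x 18 mm with a white drawing sheet on it and an upright column near its far edge. Origin: on the column's axis, on the board's underside (table height). x points from the sheet to the column (the board runs from 250 mm on the -x side to 45 mm on the +x side), z up along the bore
- collar_top (a point): centre of the column's mouth, on its axis 180 mm above the stand's origin. The column is a tube 28 mm across with a dark collar 44 mm across and 30 mm high at its top; its round bore is 18 mm wide and 154 mm deep. Clamp ears and a slack thumb-screw stand out behind the collar (+x of the stand, to 41 mm from the axis), not above it
- sheet_mid (a point): middle of the drawing sheet (148 x 210 mm) on the baseboard, 140 mm from the column's axis on the -x side. The sheet's middle line runs from here straight to the column (the stand's x axis)
- post: the sliding part, loose in the bore, about 0.5 kg: steel rod 16 mm across, 135 mm long, under a head block, with a level arm carrying a camera to -x and a short arm with a counterweight (to 81 mm from the axis) to +x. Origin: on the rod's axis at the block's underside; z up. At the start the block rests on the collar and the arm is swung up to 0.5 rad either way from the sheet's middle line
- head_top (a point): centre of the top of the aluminium head block, on the rod's axis, 44 mm above the post's origin. The block is 50 x 28 x 44 mm (post x, y, z): its flat sides, 28 mm apart, look to the post's +y and -y, free to grip from above. Only two flat screw heads (2.5 mm) stand higher. The rod has 1 mm play all round, turns and slides easily, and sinks back when let go
- post_ring (a point): lower edge of the groove turned round the rod (3.5 mm wide, dark in the bright steel), on the rod's axis 70 mm below the block's underside: at the start hidden in the column, 70 mm below the collar's top
- lens (a point): lens of the black camera (cylinder 41 mm across, 52 mm high, looking down) at the arm's end: 140 mm to the -x side of the rod's axis, 27.5 mm below the block's underside. The arm is 12 mm thick, 22 mm above the block's underside
- weight_a: paper weight on the baseboard: plain steel bar 70 x 16 x 12 mm lying on the sheet's left edge (+y of the stand). Origin: centre of its underside. Bystander
- weight_b: paper weight on the baseboard: the same steel bar on the sheet's right edge (-y of the stand). Origin: centre of its underside. Bystander
- ink_jar: small ink jar with a black cap, 52 mm across, 58 mm high, standing beside the baseboard. Origin: centre of its underside. Bystander
- tape_roll: roll of paper tape lying flat beside the baseboard, 92 mm across, 19 mm high. Origin: centre of its underside. Bystander
- eraser: white eraser in a card sleeve, 43 x 22 x 12 mm, lying on the table. Origin: centre of its underside. Bystander
- pencil_cup: white cup with pencils, 80 mm across, 175 mm high over the pencils, on the table's left. Origin: centre of its underside. Bystander
- sketchbook: closed black sketchbook 219 x 158 x 20 mm lying on the table's right. Origin: centre of its underside. Bystander
- bone_folder: flat white folding bone about 160 x 22 x 5 mm lying on the sketchbook. Origin: near the centre of its underside. Bystander
Not all that is in view belongs to the job. What is shaped like the post but green is not meant.

How it is judged:
At the end, for the whole second after the job is handed in: Fingers hold the post still: groove's lower edge 2 to 20 mm over the collar, rod in line with the bore, lens within 18 mm of the sheet's middle line, column not carrying the post (under 15 N); stand flat and within 20 mm, bystanders within 30 mm, of where they were (z of post_ring in the frame of stand between 0.182 and 0.2 m and angle between the z axis of post and the z axis of stand, either way round below 0.06 rad and y of lens in the frame of stand between -0.018 and 0.018 m and x of lens in the frame of stand below 0 m and linear speed of post below 0.01 m/s and angular speed of post below 0.1 rad/s and contact force between the fingers and post above 2 N and contact force between stand and post below 15 N and angle between stand's own z axis and vertical below 0.03 rad and distance of stand from where it was at the start of the episode below 0.02 m and distance of each of weight_a, weight_b, ink_jar, tape_roll, eraser, pencil_cup, sketchbook, bone_folder from where it was at the start of the episode below 0.03 m); the arm keeps its last pose, push and grip.
It fails at once if the post is pulled (almost) right out: groove over 40 mm above the collar (z of post_ring in the frame of stand above 0.22 m).
It fails at once if the post is jerked or dropped: faster than 0.15 m/s (linear speed of post above 0.15 m/s).
It fails at once if the stand is tipped, lifted or dragged (angle between stand's own z axis and vertical above 0.06 rad or distance of stand from where it was at the start of the episode above 0.025 m).
It fails at once if the post is wrenched in its bore: over 35 N against the column (contact force between stand and post above 35 N).
It fails at once if a bystander is disturbed (distance of any of weight_a, weight_b, ink_jar, tape_roll, eraser, pencil_cup, sketchbook, bone_folder from where it was at the start of the episode above 0.03 m).
It also fails if it takes over 38 s, if anything falls off the work surface, if the arm or the gripper's body presses on something with over 40 N, if the wrist force passes 120 N, or if a joint passes its speed limit or range.

ROBOT

A 6-joint arm with a two-finger parallel gripper is mounted at the origin on the work surface. World frame = base frame: x ahead of the robot, y to its left, z up, the work surface at z = 0. Lengths are in m, angles in rad, forces in N, time in s.
With the tool pointing down it reaches from about 0.375 to 0.825 m from the base axis. Payload 5.5 kg.
Tool frame: the origin (TCP) lies on the centre line of the jaws, within the pads' length; the fingertips stand 19 mm ahead of it and the grasp point (between the pads) is the TCP; z points along the fingers, y is the line along which they close (so a half turn about z gives the same grasp; the last joint's range is limited). The gripper opens to 85 mm and grips with 20 to 120 N. Pads are 22 mm wide; open, the fingers measure 114 mm over their backs; the gripper's body (76 mm by 85 mm) begins 54 mm behind the grasp point. The pads swing forward as they close: fully open they stand 13 mm farther back than shut.
Start: joints at [1.28, 0.314, -0.047, 1.21, 0, 1.571], TCP at [0.172, 0.575, 0.25] pointing down, gripper open.
Joint ranges: [-2.67, 2.67], [-0.69, 1.73], [-1.03, 1.25], [-2.08, 2.16], [-1.42, 1.45], [-3.14, 3.14]. Speed limits (rad/s): [2.39, 2.39, 3.01, 3.14, 3.14, 3.14].

INTERFACE

Orientations are given as a unit quaternion [w, x, y, z].
In Python, from station import robot gives the robot as it stands. The module is installed in compiled form; this text tells all that it offers. Calls block until the motion is done:
- robot.move_ptp(position, orientation): joint-space move of the TCP to a pose.
- robot.line_to(position, rot=None, feed=0.15, contact_N=None): straight line of the TCP; rot=None keeps the orientation; feed is the mean speed in m/s. With contact_N (N) it stops when the force on the tool has changed by that much, and returns True; else False.
- robot.set_joints(angles): joint-space move.
- robot.set_gripper(opening): opening from 0.0 (shut) to 1.0 (fully open); the grip force is fixed at half the most; returns when the fingers have stopped.
- robot.wait(seconds).
- robot.solve_ik(position, orientation): joint angles nearest the present ones, or None.
- robot.get_state(): the state.
- robot.read_camera(name): name is "scene" or "side" or "wrist"; returns the picture (420x560x3 uint8, blue, green, red); there is no depth.
- robot.camera_params(name): a dict with "camera_matrix" (3x3 intrinsics, pixels), "position" and "attitude" of the camera in the world. Camera axes: x right, y down, z forward; pixel columns grow to the right and rows downward; lengths in m; the calibration is good to about 2 mm. The wrist camera is an equidistant fisheye: a pixel r from the principal point sees the ray r / f radians off the axis. A picture is of the moment at which its call begins: read the wrist's pose just before it. camera_params takes no time and is no camera call; for the wrist camera it gives the pose at the moment of the call.
A pose or a line that the arm cannot do raises robot.IKError and nothing moves.
- robot.finish_job(): hands the job in; it is judged then, once.
The state is a dict: "time_s": time; "joint_positions": joint angles; "qvel": joint speeds; "tau": joint torques, N m; "position": TCP position; "tcp_rot": TCP orientation; "ft_force": force on the tool from outside, world axes, zero at the start; "wrist_torque": the same for the moment, N m; "gripper_width": opening from 0.0 (shut) to 1.0 (fully open); "grip_force": force on a finger pad.
Only numpy, scipy, OpenCV 4.12 (cv2) and the standard library are available. Lean on these libraries where they do the work, as an engineer would, in place of code of your own. Each camera call takes 0.05 s, during which the arm holds its last target. There are 200 camera calls.

## Working session

There is one attempt and no reset: what is moved stays moved. The work goes in short steps, each a Python script; the robot and the scene stay as the last script left them, time stands still between calls to the robot, and variables do not carry over. Pictures are saved under pics/ and viewed, at most 10 in all, crops included, and the job is handed in when it is done.

```bash
mkdir -p pics; python3 - <<'E'
from station import robot
import cv2,numpy as np
for n in("scene","side","wrist"):
    im=robot.read_camera(n);cv2.imwrite(f"pics/{n}0.png",im)
    p=robot.camera_params(n);print(n,p)
print(robot.get_state())
E
```

```text
scene {'camera_matrix': array([[403.33593489,   0.        , 275.0517221 ],
       [  0.        , 403.33593489, 206.04408523],
       [  0.        ,   0.        ,   1.        ]]), 'position': array([1.13605752, 0.2822376 , 0.95117738]), 'attitude': array([-0.19863642,  0.50279802,  0.77828503, -0.31939025])}
side {'camera_matrix': array([[419.54031523,   0.        , 282.66394831],
       [  0.        , 419.54031523, 203.24199096],
       [  0.        ,   0.        ,   1.        ]]), 'position': array([0.17183334, 1.00361625, 0.874909  ]), 'attitude': array([ 0.05671469, -0.10500835,  0.87424679, -0.47058394])}
wrist {'camera_matrix': array([[325.1922621 ,   0.        , 279.17474899],
       [  0.        , 325.1922621 , 213.12440693],
       [  0.        ,   0.        ,   1.        ]]), 'position': array([0.10151875, 0.59547803, 0.37312562]), 'attitude': array([0.11685866, 0.79381738, 0.5906119 , 0.08588136])}
{'time_s': 0.15, 'joint_positions': array([ 1.27998427e+00,  3.14065773e-01, -4.78325430e-02,  1.21017689e+00,
       -1.63067910e-05,  1.57077105e+00]), 'qvel': array([-0.00071697, -0.00161894,  0.00151551, -0.00033938, -0.0012149 ,
       -0.00082314]), 'tau': array([ 1.48482168e-04, -5.40044010e+01,  3.40060973e+01,  1.32744201e-02,
       -3.53133800e-06, -4.67116521e-06]), 'position': array([0.17192813, 0.57442142, 0.24963867]), 'tcp_rot': array([-8.45919701e-05,  1.44881649e-01,  9.89448785e-01, -6.33873591e-04]), 'ft_force': array([-0.27696338, -0.37555064, -0.20232047]), 'wrist_torque': array([-0.00635728, -0.02113123,  0.01134638]), 'grip_force': 0.0, 'gripper_width': 1.000804525338254}
```

View pics/scene0.png

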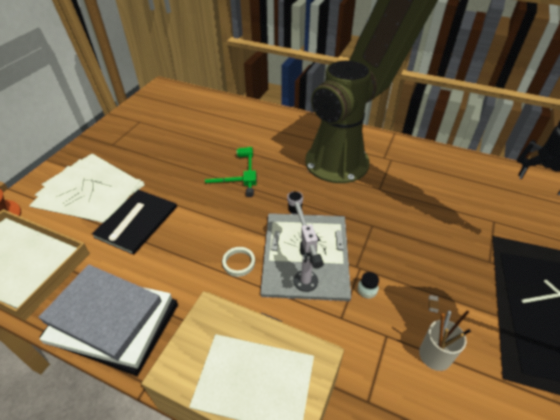

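View pics/side0.png

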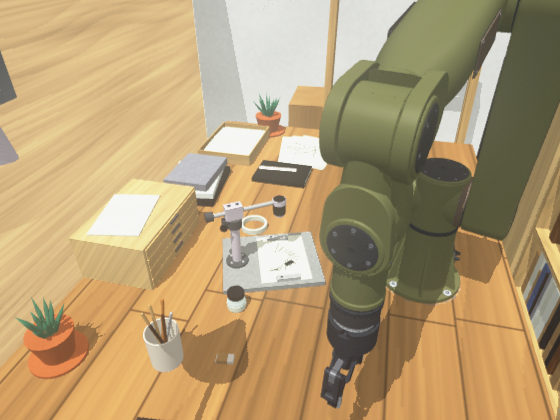

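The scene view shows the board at (307,255), the aluminium head at about (311,235), and a camera at (295,200). In the side view the head is at (234,211) and the camera at (279,206). Candidates that could be mistaken for the post: the green look-alike at scene (248,178), which I reject, and the aluminium one on the board at (311,235), which I choose. I'll check that in a close crop.

```bash
python3 - <<'E'
import cv2,numpy as np
a=cv2.imread("pics/scene0.png")[180:310,240:400];b=cv2.imread("pics/side0.png")[180:310,190:350]
f=lambda x:cv2.resize(x,None,fx=4.6,fy=4.6,interpolation=cv2.INTER_CUBIC)[:, :]
o=np.vstack([cv2.resize(a,(480,298*390//298),interpolation=cv2.INTER_CUBIC)])
cv2.imwrite("pics/cropA.png",cv2.resize(a,(720,585),interpolation=cv2.INTER_CUBIC))
cv2.imwrite("pics/cropB.png",cv2.resize(b,(720,585),interpolation=cv2.INTER_CUBIC))
E
```

```text
(no output)
```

View pics/cropA.png

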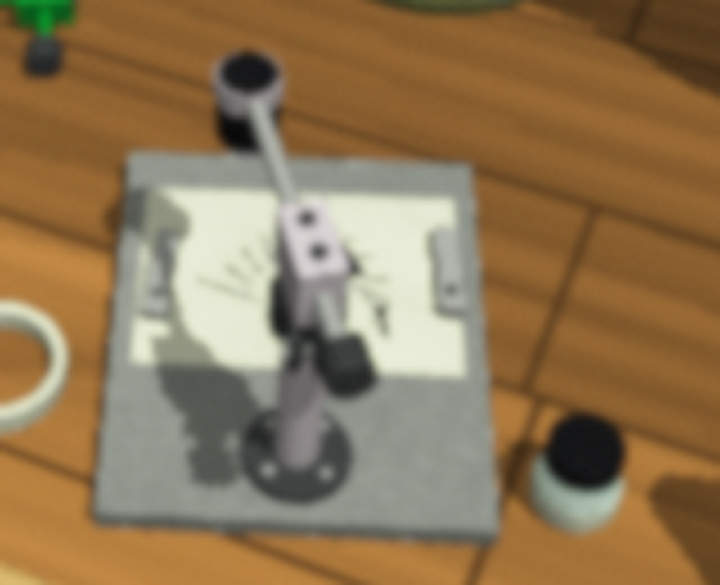

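View pics/cropB.png

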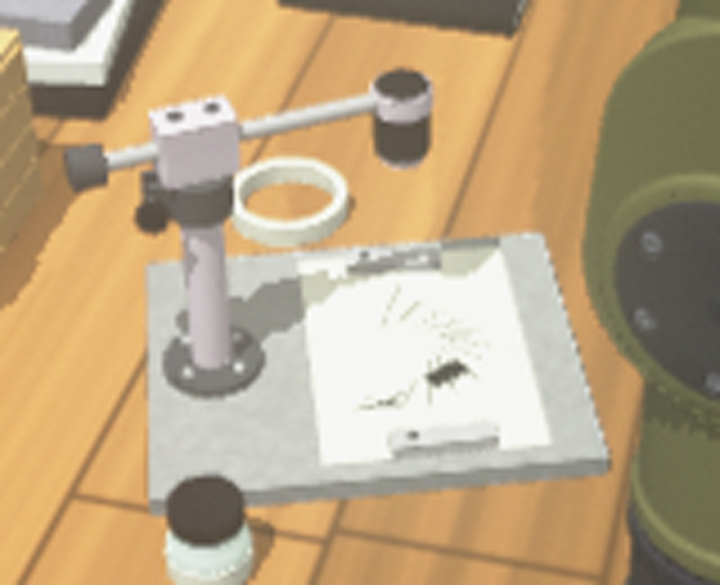

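The close crops confirm the choice: an aluminium block with two screw heads, grey post and arm, black camera. Next I triangulate it.

```bash
cat > h.py <<'E'
from station import robot
import cv2,numpy as np
from scipy.spatial.transform import Rotation as R
def ray(n,uv,p=None):
    p=p or robot.camera_params(n);K=p["camera_matrix"]
    d=np.array([(uv[0]-K[0,2])/K[0,0],(uv[1]-K[1,2])/K[1,1],1.])
    if n=="wrist":
        r=np.hypot(d[0],d[1]);d=np.array([d[0]/r*np.sin(r),d[1]/r*np.sin(r),np.cos(r)])
    q=np.roll(p["attitude"],-1)
    d=R.from_quat(q).apply(d);return p["position"],d/np.linalg.norm(d)
def plane(n,uv,z,p=None):
    o,d=ray(n,uv,p);return o+d*(z-o[2])/d[2]
def tri(a,b):
    (o,d),(q,e)=a,b;s=np.linalg.lstsq(np.c_[d,-e],q-o,rcond=None)[0]
    A,B=o+s[0]*d,q+s[1]*e;return (A+B)/2,np.linalg.norm(A-B)
def rot(yaw): # tool down; tool y axis at direction yaw (world)
    y=np.array([np.cos(yaw),np.sin(yaw),0]);z=np.array([0,0,-1.]);x=np.cross(y,z)
    return np.roll(R.from_matrix(np.c_[x,y,z]).as_quat(),1)
E
python3 - <<'E'
from h import *
np.set_printoptions(precision=4,suppress=True)
A=lambda u,v:(240+(u+.5)/4.5-.5,180+(v+.5)/4.5-.5);B=lambda u,v:(190+(u+.5)/4.5-.5,180+(v+.5)/4.5-.5)
c=[plane("scene",A(*p),.018) for p in((127,153),(472,163),(497,530),(97,515))]
c2=[plane("side",B(*p),.018) for p in((540,235),(610,460),(150,500),(147,265))]
for k in(c,c2):
    for p in k:print(p)
    print([np.linalg.norm(k[i]-k[i-1]) for i in range(4)])
for nm,a,b in(("s1",(307,217),(212,107)),("s2",(319,250),(174,116)),("cam",(248,72),(401,85))):
    print(nm,tri(ray("scene",A(*a)),ray("side",B(*b))),plane("scene",A(*a),.2265 if nm[0]=='s' else .2045),plane("side",B(*b),.2265))
print("colbase",plane("scene",A(297,455),.02),plane("side",B(213,362),.02))
E
```

```text
[ 0.3554 -0.1118  0.018 ]
[0.2663 0.1127 0.018 ]
[0.5412 0.2157 0.018 ]
[ 0.628  -0.0028  0.018 ]
[np.float64(0.29358941146056855), np.float64(0.24150979139866724), np.float64(0.2935579673323119), np.float64(0.23513840170638978)]
[ 0.3506 -0.1101  0.018 ]
[0.2629 0.1132 0.018 ]
[0.5374 0.2166 0.018 ]
[ 0.6231 -0.0066  0.018 ]
[np.float64(0.29150345367413827), np.float64(0.23991334611776685), np.float64(0.29323311137801417), np.float64(0.23903773007273807)]
s1 (array([0.5308, 0.0814, 0.2257]), np.float64(0.003442703091137356)) [0.5331 0.083  0.2265] [0.53   0.08   0.2265]
s2 (array([0.5502, 0.0959, 0.2259]), np.float64(0.0022654034149150203)) [0.5518 0.0969 0.2265] [0.5496 0.0952 0.2265]
cam (array([0.4281, 0.0055, 0.2106]), np.float64(0.002322028213938192)) [0.4236 0.0042 0.2045] [0.4217 0.0276 0.2265]
colbase [0.5419 0.0901 0.02  ] [0.5405 0.0856 0.02  ]
```

Both views agree with each other and with the given sizes. The column is at (0.540, 0.089), the stand yaw is 0.366 and the post yaw is 0.64. I'll move to hover over it and look from the wrist.

```bash
python3 - <<'E'
from h import *
np.set_printoptions(precision=4,suppress=True)
P=[.5405,.0890,.31]
best=None
for y in(.64+np.pi/2,.64-np.pi/2):
    q=robot.solve_ik(P,rot(y));q2=robot.solve_ik(P,rot(y-.275));print(y,q,q2)
    if q is not None and q2 is not None and (best is None or abs(q[5])<best[0]):best=(abs(q[5]),y)
y=best[1]
s=robot.get_state()
robot.move_ptp(P,rot(y))
s=robot.get_state();print(y,s["time_s"],s["position"],s["tcp_rot"],rot(y),s["ft_force"],s["wrist_torque"])
print(robot.camera_params("wrist"))
cv2.imwrite("pics/w1.png",robot.read_camera("wrist"))
E
```

```text
2.2107963267948967 [ 0.1632  0.1976 -0.0627  1.3106  0.     -0.4768] [ 0.1632  0.1976 -0.0627  1.3106  0.     -0.2018]
-0.9307963267948965 [ 0.1632  0.1976 -0.0627  1.3106  0.      2.6648] [ 0.1632  0.1976 -0.0627  1.3106  0.      2.9398]
2.2107963267948967 2.3417 [0.5404 0.0896 0.3099] [-0.     -0.3149  0.9491  0.0001] [ 0.     -0.3146  0.9492  0.    ] [ 0.1623 -1.1914 -0.0137] [-0.0246  0.0717  0.0368]
{'camera_matrix': array([[325.1923,   0.    , 279.1747],
       [  0.    , 325.1923, 213.1244],
       [  0.    ,   0.    ,   1.    ]]), 'position': array([0.4814, 0.0457, 0.4334]), 'attitude': array([0.0648, 0.4442, 0.8841, 0.1297])}
```

View pics/w1.png

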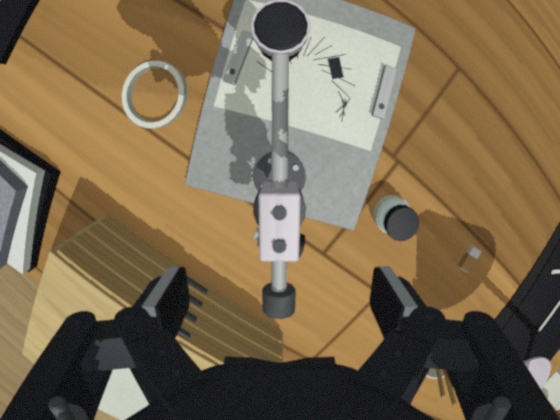

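The wrist view shows the screws at (280,212) and (279,245), and the camera top at (280,26). The arm lies along the image vertical and the jaws are centred on the block, so the yaw is good. I'll check numerically, descend, and close stepwise while watching the forces.

```bash
python3 - <<'E'
from h import *
np.set_printoptions(precision=4,suppress=True)
p=robot.camera_params("wrist")
a,b=plane("wrist",(280,212),.2265,p),plane("wrist",(279.3,245),.2265,p);m=(a+b)/2
c=plane("wrist",(280,26),.2045+.007,p);print(a,b,m,c,np.arctan2(*(m-c)[1::-1]))
y=.64+np.pi/2
t=np.array([.5405,.0890])
n=np.array([np.cos(y),np.sin(y)])
print("lateral offset of wrist measurement",(m[:2]-t)@n,(m[:2]-t)@[n[1],-n[0]])
t=t+n*((m[:2]-t)@n)*.6
def st():
    s=robot.get_state();f=s["ft_force"];print(round(s["time_s"],2),s["position"],"F",f,"lat",f[:2]@n,"T",s["wrist_torque"],"w",s["gripper_width"],s["grip_force"])
robot.set_gripper(.6)
print(robot.line_to([*t,.203],rot(y),feed=.08,contact_N=8));st()
for g in(.42,.37):
    robot.set_gripper(g);st()
E
```

```text
[0.5301 0.0828 0.2265] [0.5493 0.0966 0.2265] [0.5397 0.0897 0.2265] [0.429  0.0076 0.2115] 0.6381898687813727
lateral offset of wrist measurement 0.0010297359477267499 -0.00020306555773954034
False
4.32 [0.5405 0.0896 0.2036] F [0.3252 0.3265 0.8312] lat 0.06768164537590791 T [-0.0216 -0.0032 -0.0076] w 0.5993705433605566 0.0
4.62 [0.5402 0.0895 0.2032] F [-0.5803  0.4193 -0.542 ] lat 0.6828315605518936 T [-0.0411  0.0415 -0.0283] w 0.4210106003711011 0.0
4.84 [0.5402 0.0895 0.203 ] F [-0.4105 -0.2369 -0.7265] lat 0.05510722317560734 T [ 0.0568 -0.0626 -0.0365] w 0.3677273750098345 0.0
```

```bash
python3 - <<'E'
from h import *
np.set_printoptions(precision=3,suppress=True)
y=.64+np.pi/2;n=np.array([np.cos(y),np.sin(y)])
for g in(.35,.34,.332,.325,.315):
    robot.set_gripper(g);robot.wait(.1)
    s=robot.get_state();f=s["ft_force"];print(g,round(s["time_s"],2),s["position"],"F",f,"lat",f[:2]@n,"T",s["wrist_torque"],"w",s["gripper_width"],s["grip_force"])
    if abs(f[:2]@n)>6:break
E
```

```text
0.35 5.16 [0.54  0.089 0.203] F [ 0.09  -0.411  0.738] lat -0.38389830244701856 T [-0.012  0.005  0.007] w 0.3498455138943515 0.0
0.34 5.47 [0.54  0.09  0.203] F [-0.805  0.296 -0.252] lat 0.7185702303905425 T [-0.023 -0.012 -0.03 ] w 0.3394016960116139 0.0
0.332 5.79 [0.54  0.089 0.203] F [ 0.46  -0.533  0.418] lat -0.7018283854934481 T [ 0.007 -0.038 -0.039] w 0.3323961811970526 0.21802802570164204
0.325 6.11 [0.54  0.089 0.203] F [ 1.431 -0.66   0.637] lat -1.3843692779620143 T [-0.176 -0.129  0.036] w 0.3272197099548396 8.239936530590057
0.315 6.42 [0.54  0.089 0.203] F [ 0.839 -1.114  2.038] lat -1.3943996666512068 T [-0.279 -0.044  0.016] w 0.3187764291212072 35.26543200016022
```

The jaws are centred, with negligible side load. Close fully and start a slow lift.

```bash
cat >> h.py <<'E'
def st(tag=""):
    s=robot.get_state();print(tag,round(s["time_s"],2),s["position"].round(4),"F",s["ft_force"].round(2),"T",s["wrist_torque"].round(2),"w",round(s["gripper_width"],4),round(float(s["grip_force"]),1));return s
E
python3 - <<'E'
from h import *
robot.set_gripper(0.0);s=st("grip")
x,y,z=s["position"]
for d in(.01,.025,.04):
    robot.line_to([.5402,.0895,.203+d],feed=.03);s=st(d)
    if np.hypot(*s["ft_force"][:2])>10:break
E
```

```text
grip 6.64 [0.5403 0.0894 0.2032] F [-0.06 -1.56  2.39] T [-0.36 -0.    0.01] w 0.3221 59.4
0.01 7.12 [0.5399 0.0896 0.2128] F [ 0.46  0.05 -5.3 ] T [ 0.06 -0.03 -0.01] w 0.3229 59.9
0.025 7.78 [0.5402 0.0895 0.2281] F [-0.52  0.17 -5.6 ] T [ 0.07 -0.07 -0.04] w 0.3191 59.9
0.04 8.43 [0.5402 0.0895 0.2431] F [ 0.59 -0.42 -5.73] T [ 0.08 -0.04 -0.  ] w 0.3201 59.9
```

```bash
python3 - <<'E'
from h import *
for d in(.06,.08):
    robot.line_to([.5402,.0895,.203+d],feed=.03);s=st(d)
    if np.hypot(*s["ft_force"][:2])>10:raise SystemExit
for k in range(1,6):
    robot.line_to([.5402,.0895,.283],rot(.64+np.pi/2-.275*k/5),feed=.03);s=st(k)
    if np.hypot(*s["ft_force"][:2])>8:raise SystemExit
robot.wait(.3);st()
print(robot.camera_params("wrist"))
for n in("scene","side","wrist"):cv2.imwrite(f"pics/{n}2.png",robot.read_camera(n))
f=lambda n,x,y:cv2.resize(cv2.imread(f"pics/{n}2.png")[y:y+160,x:x+110],(400,582),interpolation=cv2.INTER_CUBIC)
cv2.imwrite("pics/mix2.png",np.hstack([f("scene",255,150),f("side",190,150)]))
E
```

```text
0.06 9.24 [0.5401 0.0895 0.2629] F [-0.78 -0.15 -5.83] T [ 0.01 -0.07  0.02] w 0.3237 59.9
0.08 10.06 [0.5401 0.0895 0.2829] F [-0.04  0.06 -5.19] T [ 0.07 -0.04  0.03] w 0.3187 59.9
1 10.31 [0.54   0.0895 0.2827] F [-0.01 -0.08 -5.65] T [ 0.06 -0.04  0.03] w 0.3195 59.8
2 10.56 [0.5401 0.0895 0.2829] F [-0.24 -0.59 -5.42] T [ 0.06 -0.05  0.02] w 0.3229 59.8
3 10.81 [0.5402 0.0895 0.283 ] F [-0.18 -0.13 -5.  ] T [ 0.03 -0.11  0.04] w 0.3227 59.8
4 11.06 [0.5402 0.0895 0.283 ] F [ 0.25 -0.04 -5.87] T [ 0.03 -0.05 -0.  ] w 0.3191 59.8
5 11.31 [0.5402 0.0895 0.283 ] F [-0.61 -0.76 -5.55] T [ 0.02 -0.06  0.04] w 0.3172 59.8
 11.61 [0.5402 0.0895 0.283 ] F [ 0.1   0.29 -4.84] T [-0.01 -0.09  0.04] w 0.3202 59.8
{'camera_matrix': array([[325.1922621 ,   0.        , 279.17474899],
       [  0.        , 325.1922621 , 213.12440693],
       [  0.        ,   0.        ,   1.        ]]), 'position': array([0.47153096, 0.06320914, 0.40649476]), 'attitude': array([0.08216981, 0.56113999, 0.81492475, 0.11944743])}
```

View pics/mix2.png

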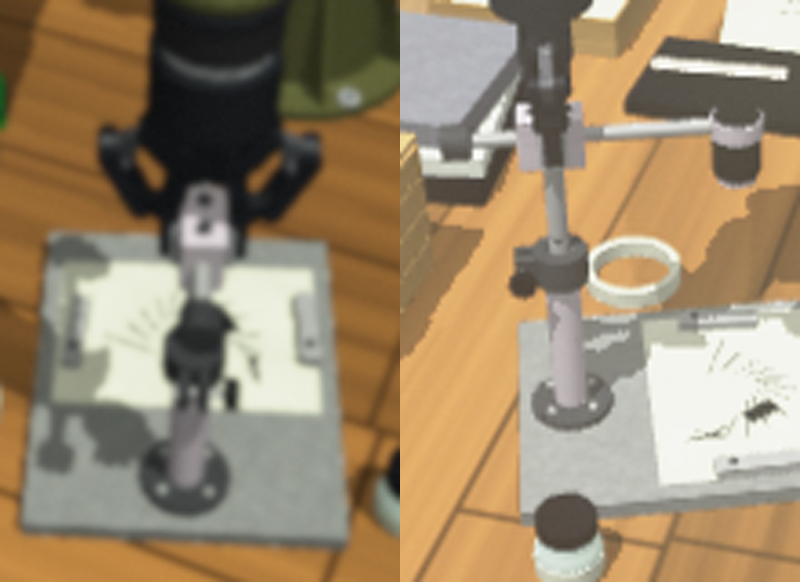

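View pics/wrist2.png

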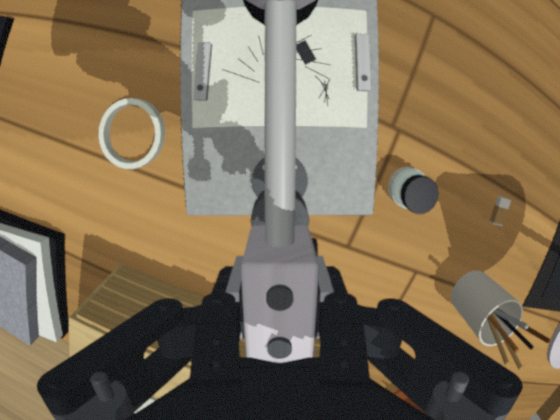

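The board is aligned with the view and the arm runs down its middle line. A dark spot shows on the rod just above the collar, at about (557,242) in the mix picture. I'll check the groove height and the lens line numerically, with one enlargement.

```bash
python3 - <<'E'
from h import *
p=robot.camera_params("side");K=p["camera_matrix"];Rm=R.from_quat(np.roll(p["attitude"],-1)).as_matrix()
def pr(X):
    v=K@(Rm.T@(np.array(X)-p["position"]));return v[:2]/v[2]
for z in(.18,.19,.1935,.2,.26,.304):print(z,pr([.5403,.0895,z]).round(1))
im=cv2.imread("pics/side2.png");print([(v,im[v,228:240].mean(1).astype(int)[[2,3,4,5,6,7,8]].tolist()) for v in range(196,224)])
cv2.imwrite("pics/g2.png",cv2.resize(im[170:230,205:265],(600,600),interpolation=cv2.INTER_CUBIC))
w=robot.camera_params("wrist")
# sheet + board edges in wrist view at z=.018
x=np.array([np.cos(.3655),np.sin(.3655)])
for a in((187,214),(374,214),(192,128),(367,127),(196,12),(368,10)):
    q=plane("wrist",a,.018,w)[:2]-[.5403,.0895];print(a,"stand x,y",q@x,q@[-x[1],x[0]])
q=plane("wrist",(281,100),.29,w)[:2]-[.5403,.0895];print("arm",q@x,q@[-x[1],x[0]])
E
```

```text
0.18 [233.2 218.3]
0.19 [233.  215.4]
0.1935 [232.9 214.4]
0.2 [232.7 212.5]
0.26 [231.3 194.6]
0.304 [230.2 180.7]
[(196, [124, 116, 125, 127, 127, 147, 155]), (197, [135, 128, 125, 122, 124, 163, 168]), (198, [131, 126, 125, 122, 124, 161, 167]), (199, [132, 128, 125, 123, 123, 153, 166]), (200, [131, 136, 127, 123, 123, 153, 167]), (201, [140, 157, 132, 123, 123, 151, 169]), (202, [162, 161, 135, 125, 123, 143, 167]), (203, [163, 162, 147, 127, 123, 143, 169]), (204, [163, 161, 155, 133, 124, 143, 171]), (205, [162, 162, 156, 145, 128, 142, 171]), (206, [166, 164, 156, 146, 133, 135, 171]), (207, [168, 163, 158, 147, 134, 134, 170]), (208, [171, 165, 158, 148, 136, 133, 168]), (209, [165, 165, 158, 149, 135, 125, 167]), (210, [165, 164, 159, 148, 136, 125, 166]), (211, [164, 165, 159, 151, 137, 125, 162]), (212, [164, 165, 160, 152, 139, 126, 153]), (213, [164, 165, 160, 153, 140, 125, 143]), (214, [157, 160, 161, 152, 140, 126, 115]), (215, [135, 151, 149, 143, 134, 126, 111]), (216, [116, 164, 130, 108, 120, 133, 111]), (217, [108, 157, 164, 140, 144, 133, 108]), (218, [105, 153, 163, 158, 147, 133, 111]), (219, [112, 137, 153, 150, 142, 130, 120]), (220, [114, 116, 122, 122, 121, 117, 114]), (221, [113, 115, 116, 115, 115, 114, 113]), (222, [106, 108, 109, 109, 109, 103, 102]), (223, [93, 94, 93, 92, 90, 89, 90])]
(187, 214) stand x,y 0.043762448706459574 -0.11824867861794179
(374, 214) stand x,y 0.044040260497959956 0.12180675420106121
(192, 128) stand x,y -0.06485887364099831 -0.10532986568043787
(367, 127) stand x,y -0.06588548315650784 0.10631670733870359
(196, 12) stand x,y -0.21127107948045676 -0.1003204276880143
(368, 10) stand x,y -0.2146068733169652 0.10811371913610267
arm -0.08025672056078571 0.000718647733527084
```

View pics/g2.png

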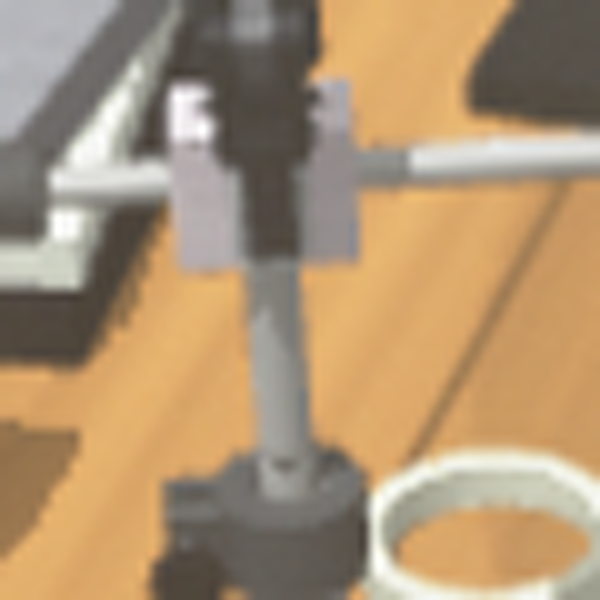

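The groove's dark band sits at row 216 and the rod enters the collar at row 220, so the lower edge is about 1 cm above the collar. The arm is within a few mm of the sheet's middle line. The stand's edges are where they were, and the wrist carries only the post's weight.

```bash
python3 - <<'E'
from h import *
robot.wait(.3);st();print(robot.finish_job())
E
```

```text
12.06 [0.5402 0.0895 0.283 ] F [-0.8   0.99 -4.75] T [-0.02 -0.03 -0.  ] w 0.3215 59.8
the job is handed in; nothing more can be done
None
```

I handed the job in at 12 s of the 38 s, with the gripper still holding the post steady; by my measurements the groove is about 1 cm above the collar, the camera is within a few mm of the sheet's middle line, and the stand has not moved (no verdict was returned).

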